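# Put away the pile on the laboratory worktop

## Robot

A 7-joint arm with a two-finger parallel gripper is mounted at the origin on a cart in front of the work surface, level with it; the furniture and walls round the work are solid. World frame = base frame: x ahead of the robot, y to its left, z up, the work surface at z = 0. Lengths are in m, angles in rad, forces in N, time in s.
With the tool pointing down it reaches from about 0.4 to 0.85 m from the base axis. Payload 4.5 kg.
Tool frame: the origin (TCP) lies midway between the tips of the shut fingers; the grasp point (between the pads) lies 19 mm behind it; z points along the fingers, y is the line along which they close (so a half turn about z gives the same grasp; the last joint's range is limited). The gripper opens to 85 mm and grips with 20 to 120 N. Pads are 22 mm wide; open, the fingers measure 114 mm over their backs; the gripper's body (76 mm by 85 mm) begins 54 mm behind the grasp point. The pads swing forward as they close: fully open they stand 13 mm farther back than shut.
Start: joints at [-1.233, 0.689, -0.195, 1.565, 0.157, 0.902, -0.215], TCP at [0.187, 0.596, 0.231] pointing down, gripper open.
Joint ranges: [-3.01, 3.01], [-0.46, 2.08], [-1.47, 1.51], [0.13, 2.56], [-1, 4.14], [0.04, 2.09], [-2.66, 2.66]. Speed limits (rad/s): [2.57, 2.57, 3.14, 3.14, 3.14, 3.14, 3.14].

## Interface

Orientations are given as a rotation vector (axis times angle).
In Python, from bench import robot gives the robot as it stands. The module is installed in compiled form; this text tells all that it offers.
- The arm moves only by the tool drive_tool, never from a script. Its argument "targets" is a list of rows, each a list of 2 entries, a list of its own where there are three numbers: the shift along the tool's x, y, z in cm, then the turn about the tool's z in rad. In form: [[[dx, dy, dz], yaw], ...]. A call has 1 to 8 rows; each row shifts and turns the commanded pose from where the row before left it, along the tool's axes as they then stand; what a row does not reach is not made up. A row lasts 1/12 s, in which the tool goes at most 41.7 mm and 7.16 degrees, less where a joint would pass 70% of its speed; a pose out of reach is approached as far as the arm can. A call is refused whole if a number of a shift passes 4.17 or a number of a turn 0.125, either way. A call with a gripper value outside its range is refused whole. "jaw" is the opening, from 0 (shut) to 1 (fully open), set as the call begins (left out, the last holds). The fingers move at their own pace and stop on an object; "force" is the grip in N (left out, the last holds). Time passes only in rows, so rows that do not move let the fingers close. It gives the time, the measured TCP pose, the force, the opening and the grip force at its end, in the units of the state.
- robot.observe(): the state, without advancing time (a new reading comes with each control period).
- robot.get_image(name): name is "scene" or "top"; returns a dict with "frame" (480x640x3 uint8, red, green, blue), "fov_y" (degrees; the focal length in pixels is half the picture's height over the tangent of half this angle, whatever the lens; pixels are square), "cx", "cy" (the principal point, pixels), "R" (3x3) and "t" (3): a world point X has camera coordinates R X + t. Camera axes: x right, y down, z forward; pixel columns grow to the right and rows downward; lengths in m; the calibration is good to about 2 mm. A picture is of the moment at which its call begins. There is no depth.
- robot.finish_job(): hands the job in; it is judged then, once.
The state is a dict: "t": time; "joints": joint angles; "joint_velocities": joint speeds; "joint_efforts": joint torques, N m; "tcp_pos": TCP position; "tool_rot": TCP orientation; "wrist_force": force on the tool from outside, world axes, zero at the start; "ft_torque": the same for the moment, N m; "opening": finger opening in m; "finger_force": force on a finger pad.
Only numpy, scipy, OpenCV 4.12 (cv2) and the standard library are available. Lean on these libraries where they do the work, as an engineer would, in place of code of your own. Each camera call takes 0.05 s, during which the arm holds its last target. There are 200 camera calls.

## Task

Someone has left a pile on the worktop: a blue slide box, on it a yellow strip box, on that a white dish, and in the dish a brass weight. Take the pile apart and put each thing in the middle of its own place, upright, lengthwise where the place is long: the weight in the round dark wooden cup, the dish on the square dark mat, the yellow box between the end stops of the green stand, and the blue box between the end stops of the pale wooden cradle. Never tip the dish, and leave the conical flask and the amber dropper bottle where they stand.

Things in the scene. Friction and masses are not known exactly. Their poses are not given: they have to be found in the camera images.
- slide_box_mid (a point): Centre of the blue plastic slide box at the bottom of the pile: 56 (x) x 104 (y) x 28 mm, 0.15 kg or so, closed for good; its centre is 14 mm above its underside. Its z axis points up. Its y axis runs along its length. Can be grasped across its 56 mm width. It is loose.
- strip_box_mid (a point): Centre of the yellow card box of indicator strips, lying lengthwise on the blue box (within about 0.1 rad): 42 (x) x 75 (y) x 14 mm, light; its centre is 7 mm above its underside. Its z axis points up. Its y axis runs along its length. Grasp across its 42 mm width, fingertips above the blue box.
- dish_mid (a point): Centre of the small white porcelain dish standing on the yellow box: round, 56 mm outer diameter, 14 mm high, wall 3 mm, open at the top, inner floor 4 mm above its underside; the centre is 7 mm above its underside. Its z axis points up. Grasp from outside across its diameter; it overhangs the sides of the yellow box.
- brass_weight_mid (a point): Centre of the brass weight with a knob that stands upright in the white dish: round, 19 mm in diameter, 31 mm high, about 0.05 kg; the centre is 15.5 mm above its underside. Its z axis points up. The dish's rim stands 10 mm above the weight's underside, so grasp above that.
- wood_cup: Round dark-brown wooden cup, the place of the brass weight: 58 mm outer diameter, 10 mm high, flat inner floor 46 mm wide and 5 mm above the worktop. Origin at the centre of its underside. Fixed to the worktop during a run; it stands somewhere else in every run.
- dark_mat: Square dark grey mat, the place of the white dish: 96 x 96 mm, flat top 5 mm above the worktop. Origin at the centre of its underside. Fixed to the worktop during a run; it stands somewhere else in every run.
- green_stand: Green plastic stand, the place of the yellow box: floor 62 mm wide (x), 6 mm above the worktop, 99 mm long (y) between two end stops that stand another 6 mm high and 6 mm thick; open at the long sides. Origin at the centre of its underside, y along its length; either way round will do. Fixed to the worktop during a run; it stands somewhere else in every run.
- wood_cradle: Pale wooden cradle, the place of the blue box: floor 76 mm wide (x), 8 mm above the worktop, 130 mm long (y) between two end stops that stand another 8 mm high and 6 mm thick; open at the long sides. Origin at the centre of its underside, y along its length; either way round will do. Fixed to the worktop during a run; it stands somewhere else in every run.
- flask_mid (a point): Centre of the empty conical glass flask, a bystander beyond the pile and the places: 52 mm wide, 88 mm high, the centre 44 mm above its underside. Loose; leave it alone.
- dropper_mid (a point): Centre of the amber dropper bottle with a black teat, a bystander to the robot's right and near: 25 mm wide, 80 mm high, the centre 40 mm above its underside. Loose; leave it alone.
Not all that is in view belongs to the job. There is more than one size of the wood_cradle; the one meant has the size given above. Leave any grey look-alike of the green_stand alone.

How it is judged:
By the outcome, as a careful person would: the job done as asked, in the order asked, and still so for the second after the job is handed in, with the robot touching nothing.
It also fails if it takes over 112 s, if anything falls off the work surface, if the arm or the gripper's body presses on something with over 40 N, if the wrist force passes 120 N, or if a joint passes its speed limit or range.

## Working session

There is one attempt and no reset: what is moved stays moved. The work goes in short steps, Python scripts to look and compute and a tool call to move; the robot and the scene stay as the last step left them, time stands still between calls to the robot, and variables do not carry over. Pictures are saved under pics/ and viewed, at most 14 in all, crops included, and the job is handed in when it is done.

Besides the shell and the picture viewer there is one more tool, called after ">>>" as name(argument=value, ...) on one line, values as JSON. drive_tool: Moves the arm, as the interface text tells. Its arguments: {"type":"object","properties":{"targets":{"type":"array"},"jaw":{"type":"number"},"force":{"type":"number"}},"required":["targets"]}

```bash
mkdir -p pics; cat > h.py <<'E'
import numpy as np,cv2
from bench import robot
def img(n,f=None):
    d=robot.get_image(n)
    if f: cv2.imwrite(f,cv2.cvtColor(d["frame"],cv2.COLOR_RGB2BGR))
    return d
def back(d,u,v,z):
    f=240/np.tan(np.radians(d["fov_y"])/2);R=np.array(d["R"]);t=np.array(d["t"])
    r=R.T@np.array([(u-d["cx"])/f,(v-d["cy"])/f,1]);c=-R.T@t
    return c+r*(z-c[2])/r[2]
def proj(d,X):
    f=240/np.tan(np.radians(d["fov_y"])/2);p=np.array(d["R"])@X+np.array(d["t"])
    return p[:2]/p[2]*f+[d["cx"],d["cy"]]
E
python3 - <<'E'
from h import *
import pickle
for n in("top","scene"):
    d=img(n,f"pics/{n}0.png");pickle.dump(d,open(n+"0.pkl","wb"))
    R=np.array(d["R"]);print(n,d["fov_y"],d["cx"],d["cy"],-R.T@np.array(d["t"]),R.round(3).tolist())
print(robot.observe())
E
```

```text
top 53.33645814765979 326.7247425308419 235.77537005599274 [ 0.29711576 -0.05500505  1.39943854] [[0.025, -1.0, 0.001], [-0.973, -0.024, -0.229], [0.229, 0.005, -0.974]]
scene 43.57055172205629 326.74173875531346 236.4550081936905 [-0.24885302 -0.86273481  0.79337265] [[0.706, -0.708, 0.023], [-0.359, -0.386, -0.85], [0.611, 0.591, -0.527]]
{'t': 0.1, 'joints': array([-1.23316125,  0.68994169, -0.1945142 ,  1.56624387,  0.15730292,
        0.90249707, -0.21508612]), 'joint_velocities': array([-5.50527918e-04, -3.69559482e-03,  1.23592979e-05, -1.81333688e-03,
        4.55119748e-05, -1.16014292e-03,  2.05582799e-03]), 'joint_efforts': array([-4.21563280e-03, -5.40598118e+01, -1.27169061e+00, -1.58982790e+01,
        9.38666461e-03,  4.37562499e-03, -1.44239682e-06]), 'tcp_pos': array([0.18685909, 0.59579705, 0.23053712]), 'tool_rot': array([-4.75272616e-01, -3.10529897e+00,  2.66054762e-03]), 'wrist_force': array([ 0.87913969,  0.03846602, -0.4196099 ]), 'ft_torque': array([-0.02258438, -0.00993007,  0.00793668]), 'finger_force': 0.0, 'opening': 0.08546675851989066}
```

View pics/top0.png

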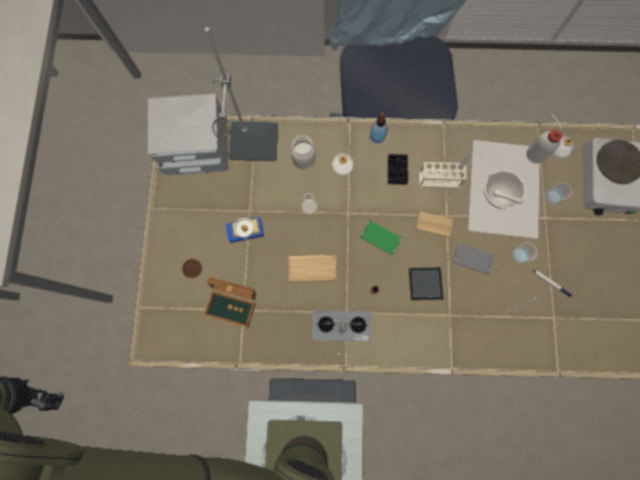

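View pics/scene0.png

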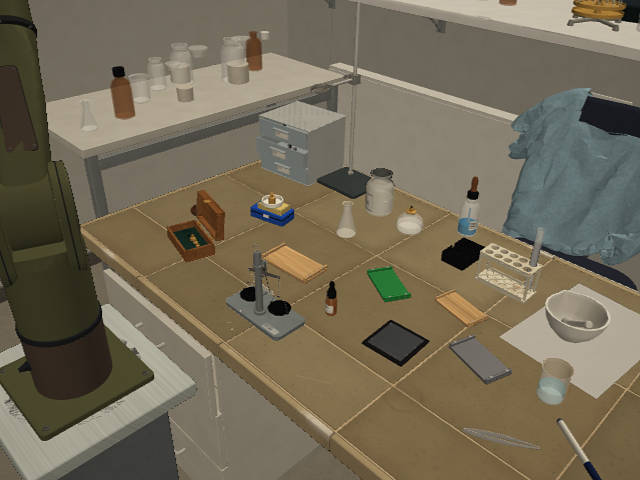

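The top view shows:
- Pile at about (245,230).
- Round dark cup at (192,268).
- Cradle candidates: large at (312,268), small at (434,223).
- Green stand at (381,237), with a grey look-alike at (473,259).
- Mat at (426,284); the black block at (397,169) could be mistaken for it.
- Flask at (309,204) and dropper at (375,289).
- Weight look-alikes in the open box at (235,308).

I'll enlarge the pile, cup and places to check these.

```bash
python3 - <<'E'
import cv2
a=cv2.imread("pics/top0.png")
c=cv2.resize(a[205:285,170:275],None,fx=7.5,fy=7.5,interpolation=cv2.INTER_CUBIC);cv2.imwrite("pics/c1.png",c)
c=cv2.resize(a[205:310,280:450],None,fx=4.7,fy=4.7,interpolation=cv2.INTER_CUBIC);cv2.imwrite("pics/c2.png",c)
a=cv2.imread("pics/scene0.png")
c=cv2.resize(a[180:240,240:305],None,fx=9,fy=9,interpolation=cv2.INTER_CUBIC);cv2.imwrite("pics/c3.png",c)
E
```

```text
(no output)
```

View pics/c1.png

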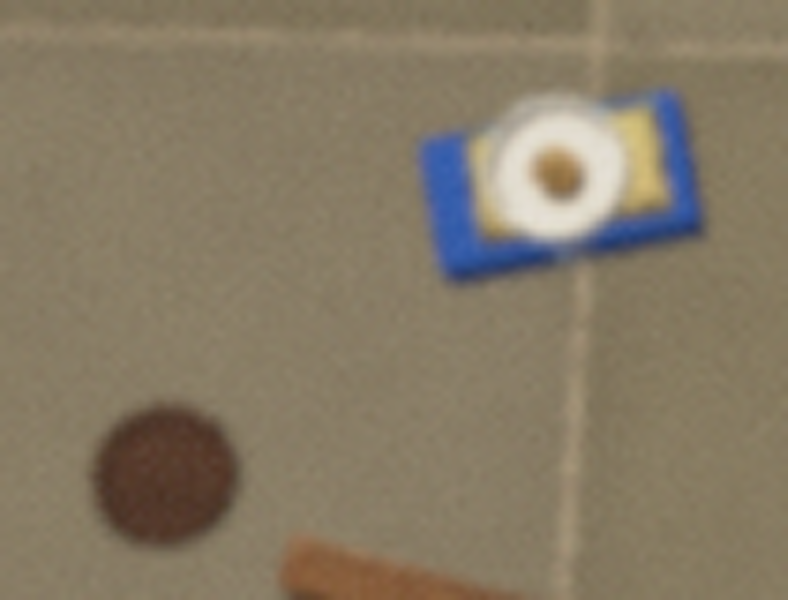

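View pics/c2.png

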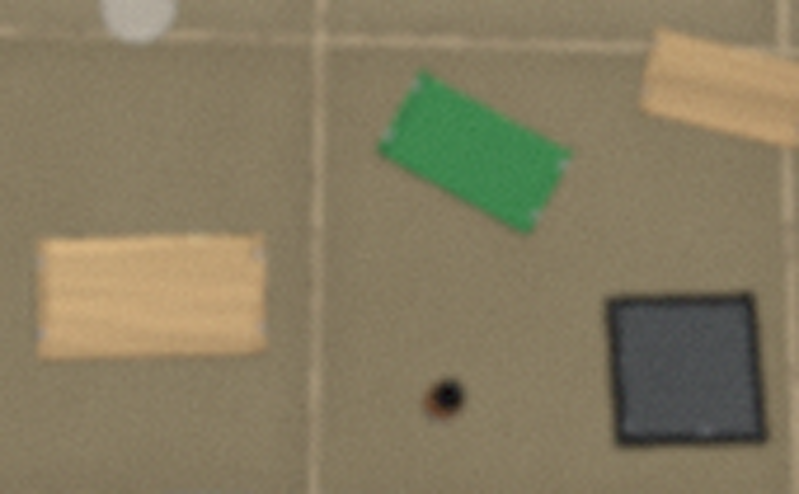

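View pics/c3.png

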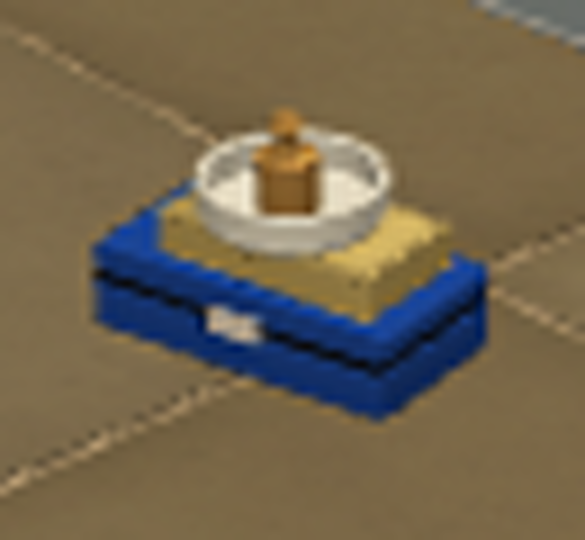

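c1 and c3 confirm the pile: weight in dish, on the yellow box, on the blue box. In c1 the dish rim is at (558,167). c2 shows the large cradle (38–265, 235–357), the green stand and the mat. I'll compute positions from these.

```bash
python3 - <<'E'
from h import *
import pickle
T=pickle.load(open("top0.pkl","rb"));S=pickle.load(open("scene0.pkl","rb"))
def px(p,s,o): return (p[0]+.5)/s-.5+o[0],(p[1]+.5)/s-.5+o[1]
c1=lambda z,*P:[back(T,*px(p,7.5,(170,205)),z)[:2] for p in P]
c2=lambda z,*P:[back(T,*px(p,4.7,(280,205)),z)[:2] for p in P]
c3=lambda z,*P:[back(S,*px(p,9,(240,180)),z)[:2] for p in P]
def rect(n,q):
    q=np.array(q);l=(q[1]-q[0]+q[2]-q[3])/2;w=(q[3]-q[0]+q[2]-q[1])/2
    print(n,q.mean(0).round(4),"len",np.linalg.norm(l).round(4),"w",np.linalg.norm(w).round(4),"ang",np.arctan2(l[1],l[0]).round(3),np.arctan2(w[1],w[0]).round(3))
rect("blue",c1(.028,(422,140),(678,93),(700,224),(447,270)))
rect("yel",c1(.042,(470,137),(652,105),(668,208),(485,240)))
print("dish top",c1(.056,(558,167)),"scene",c3(.056,(291,178)))
print("weight knob top",c1(.077,(558,170)),c3(.077,(285,110)),c3(.046,(288,208)))
print("blue scene corners L,F,R", c3(0,(95,320),(380,418),(487,318)),c3(.028,(95,245),(378,335),(485,265)))
print("cup",c1(.010,(166,474)))
rect("cradle",c2(.012,(38,240),(265,236),(267,351),(38,357)))
rect("green",c2(.008,(424,71),(572,155),(531,234),(377,150)))
rect("mat",c2(.005,(607,298),(752,294),(767,439),(619,444)))
print("flask base",back(T,309,210,0),"dropper",c2(.08,(448,396)))
print("chest",[back(T,*p,.0)[:2].round(3) for p in((209,280),(255,300),(207,315),(248,326))],"balance",[back(T,*p,.0)[:2].round(3) for p in((313,313),(370,340))])
import scipy.spatial.transform as t
print(t.Rotation.from_rotvec(robot.observe()['tool_rot']).as_matrix().round(3))
E
```

```text
blue [0.6344 0.1958] len 0.1014 w 0.0543 ang -1.358 -2.906
yel [0.6347 0.1908] len 0.0719 w 0.0422 ang -1.366 -2.934
dish top [array([0.63325706, 0.19253414])] scene [array([0.6310006, 0.1898104])]
weight knob top [array([0.62682614, 0.18858908])] [array([0.63126993, 0.19193611])] [array([0.63045798, 0.19087784])]
blue scene corners L,F,R [array([0.59826189, 0.24189832]), array([0.62229499, 0.14291579]), array([0.68351649, 0.16465973])] [array([0.59594852, 0.23708497]), array([0.62147761, 0.14215851]), array([0.67102127, 0.15159931])]
cup [array([0.51694964, 0.34663936])]
cradle [ 0.5261 -0.0068] len 0.1425 w 0.0733 ang -1.524 -3.101
green [ 0.6242 -0.2096] len 0.1094 w 0.0593 ang -2.071 2.649
mat [ 0.4898 -0.341 ] len 0.0915 w 0.0912 ang -1.515 -3.072
flask base [0.70502992 0.00818672 0.        ] dropper [array([ 0.4595392 , -0.18512001])]
chest [array([0.483, 0.295]), array([0.428, 0.157]), array([0.382, 0.293]), array([0.353, 0.172])] balance [array([ 0.395, -0.014]), array([ 0.322, -0.179])]
[[-0.954  0.299 -0.   ]
 [ 0.299  0.954 -0.002]
 [-0.    -0.002 -1.   ]]
```

```bash
cat >> h.py <<'E'
from scipy.spatial.transform import Rotation as Ro
def go(x,y,z,a=None):
    o=robot.observe();R=Ro.from_rotvec(o["tool_rot"]).as_matrix()
    d=R.T@(np.array([x,y,z])-o["tcp_pos"])*100
    ya=np.arctan2(R[1,1],R[0,1])
    print("t",round(o["t"],2),"tcp",o["tcp_pos"].round(4),"yang",ya.round(3),"d_cm",d.round(2),"yaw",None if a is None else round(ya-a,3),"open",round(o["opening"],4),"F",o["wrist_force"].round(1), "j7",o["joints"][6].round(2))
E
```

>>> drive_tool(targets=[[[0,0,0],0.125],[[0,0,0],0.125],[[0,0,0],0.125],[[0,0,0],0.125],[[0,0,0],0.125],[[0,0,0],0.125],[[0,0,0],0.125],[[0,0,0],0.125]], jaw=0.5, force=25)

```text
t: 0.77
tcp_pos: [0.1868, 0.596, 0.2309]
tool_rot: [1.913, 2.491, -0.001]
wrist_force: [-0.0, 0.1, -0.9]
opening: 0.0429
finger_force: 0.0
```

```bash
python3 -c "
from h import *
go(.6305,.191,.15,.215)"
```

```text
t 0.77 tcp [0.1868 0.596  0.2309] yang 0.261 d_cm [-50.57  32.43   8.11] yaw 0.046 open 0.0429 F [-0.   0.1 -0.9] j7 -1.01
```

>>> drive_tool(targets=[[[-3.16,2.03,0],0.046],[[-3.2,1.88,0],0],[[-3.2,1.88,0],0],[[-3.2,1.88,0],0],[[-3.2,1.88,0],0],[[-3.2,1.88,0],0],[[-3.2,1.88,0],0],[[-3.2,1.88,0],0]])

```text
t: 1.43
tcp_pos: [0.3931, 0.38, 0.231]
tool_rot: [-1.962, -2.453, 0.001]
wrist_force: [0.6, 0.3, 0.9]
opening: 0.0429
finger_force: 0.0
```

>>> drive_tool(targets=[[[-3.2,1.88,0],0],[[-3.2,1.88,0],0],[[-3.2,1.88,0],0],[[-3.2,1.88,0],0],[[-3.2,1.88,0],0],[[-3.2,1.88,0],0],[[-2.5,1.5,2],0],[[0,0,2],0]])

```text
t: 2.1
tcp_pos: [0.5708, 0.1898, 0.1917]
tool_rot: [1.971, 2.436, 0.002]
wrist_force: [-0.9, -0.3, -1.6]
opening: 0.0429
finger_force: 0.0
```

```bash
python3 -c "
from h import *
go(.6305,.191,.056,.215)"
```

```text
t 2.1 tcp [0.5708 0.1898 0.1917] yang 0.21 d_cm [-1.06  5.77 13.62] yaw -0.005 open 0.0429 F [-0.9 -0.3 -1.6] j7 -0.16
```

>>> drive_tool(targets=[[[-0.35,1.9,0],0],[[-0.35,1.9,0],0],[[-0.35,1.95,2.0],0],[[0,0,2.5],0],[[0,0,2.5],0],[[0,0,2],0],[[0,0,0],0],[[0,0,0],0]])

```text
t: 2.77
tcp_pos: [0.622, 0.2, 0.1002]
tool_rot: [-1.962, -2.452, 0.004]
wrist_force: [0.0, 0.5, 0.5]
opening: 0.0428
finger_force: 0.0
```

```bash
python3 -c "
from h import *
go(.6305,.191,.056,.215)
d=img('scene');c=cv2.resize(d['frame'][130:240,210:340],None,fx=5,fy=5,interpolation=cv2.INTER_CUBIC);cv2.imwrite('pics/w1.png',c[:,:,::-1])"
```

```text
t 2.77 tcp [0.622  0.2    0.1002] yang 0.221 d_cm [-1.06  0.64  4.42] yaw 0.006 open 0.0428 F [0.  0.5 0.5] j7 -0.13
```

View pics/w1.png

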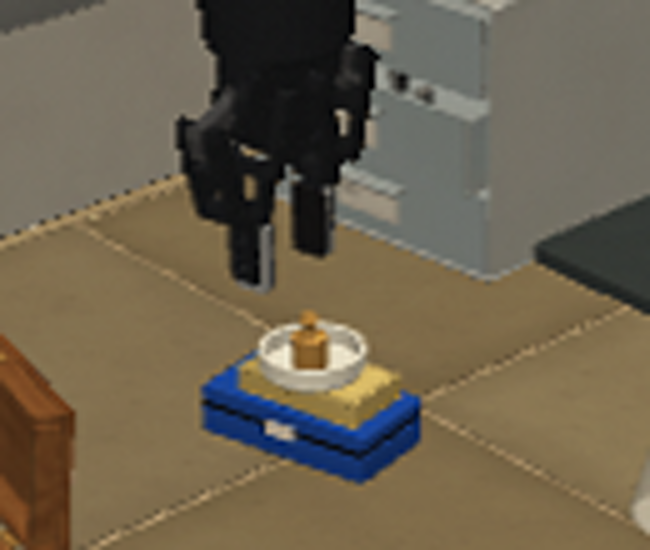

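The jaw hangs just behind the weight, which is at (310,345) in the crop. I'll make the correction and then descend.

>>> drive_tool(targets=[[[-0.53,0.32,0],0],[[-0.53,0.32,0],0],[[0,0,1],0],[[0,0,1],0],[[0,0,0],0],[[0,0,0],0]])

```text
t: 3.32
tcp_pos: [0.6305, 0.1913, 0.0801]
tool_rot: [-1.961, -2.452, 0.003]
wrist_force: [-0.9, 0.4, 0.5]
opening: 0.0426
finger_force: 0.0
```

```bash
python3 -c "
from h import *
go(.6305,.191,.056,.215)
d=img('scene');c=cv2.resize(d['frame'][130:240,230:330],None,fx=5.4,fy=5.4,interpolation=cv2.INTER_CUBIC);cv2.imwrite('pics/w2.png',c[:,:,::-1])"
```

```text
t 3.32 tcp [0.6305 0.1913 0.0801] yang 0.221 d_cm [-0.03 -0.    2.41] yaw 0.006 open 0.0426 F [-0.9  0.4  0.5] j7 -0.12
```

View pics/w2.png

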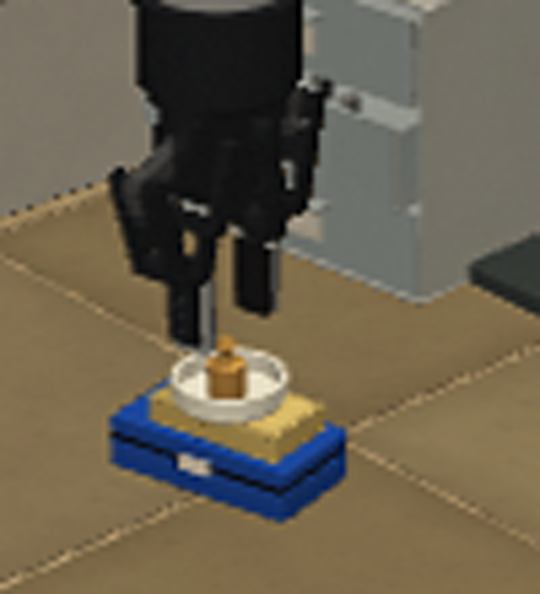

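The fingertips at (195,345) and (258,312) straddle the knob at (226,343), so I'll descend and close.

>>> drive_tool(targets=[[[0,0,0.8],0],[[0,0,0.8],0],[[0,0,0.8],0],[[0,0,0],0],[[0,0,0],0]])

```text
t: 3.78
tcp_pos: [0.6309, 0.1912, 0.0563]
tool_rot: [-1.962, -2.452, 0.002]
wrist_force: [-0.0, -0.4, -0.5]
opening: 0.043
finger_force: 0.0
```

>>> drive_tool(targets=[[[0,0,0],0],[[0,0,0],0],[[0,0,0],0],[[0,0,0],0],[[0,0,0],0],[[0,0,0],0]], jaw=0.1)

```text
t: 4.28
tcp_pos: [0.632, 0.1914, 0.0577]
tool_rot: [1.963, 2.452, 0.001]
wrist_force: [0.8, 0.2, 1.2]
opening: 0.0173
finger_force: 24.6
```

>>> drive_tool(targets=[[[0,0,-0.5],0],[[0,0,-1],0],[[0,0,-2],0],[[0,0,-2],0],[[0,0,-2],0],[[0,0,0],0],[[0,0,0],0]], force=35)

```text
t: 4.87
tcp_pos: [0.6325, 0.1916, 0.1341]
tool_rot: [1.962, 2.452, 0.004]
wrist_force: [-0.6, -0.9, -0.7]
opening: 0.0165
finger_force: 34.2
```

```bash
python3 -c "
from h import *
go(.517,.3465,.12,.215)
d=img('scene');c=cv2.resize(d['frame'][110:240,230:330],None,fx=4.6,fy=4.6,interpolation=cv2.INTER_CUBIC);cv2.imwrite('pics/w3.png',c[:,:,::-1])"
```

```text
t 4.87 tcp [0.6325 0.1916 0.1341] yang 0.221 d_cm [17.65 -7.88  1.39] yaw 0.006 open 0.0165 F [-0.6 -0.9 -0.7] j7 -0.12
```

View pics/w3.png

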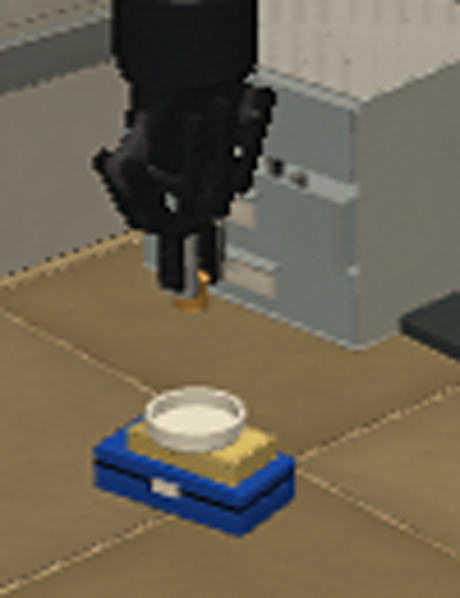

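The weight is held upright, with its bottom at (190,312) in the crop, and the dish has not moved. Next is the cup.

>>> drive_tool(targets=[[[2.2,-1,0],0],[[3,-1.35,0],0],[[3,-1.35,0],0],[[3,-1.35,0],0],[[3,-1.35,0],0],[[2.4,-1.1,0],0],[[1,-0.4,0],0],[[0,0,0],0]])

```text
t: 5.58
tcp_pos: [0.5125, 0.3492, 0.1312]
tool_rot: [-1.953, -2.456, 0.002]
wrist_force: [0.9, -0.2, -1.2]
opening: 0.0162
finger_force: 34.2
```

>>> drive_tool(targets=[[[0,0,2],0],[[0,0,2],0],[[0,0,2],0],[[0,0,2],0],[[0,0,0],0],[[0,0,0],0]])

```text
t: 6.08
tcp_pos: [0.5165, 0.343, 0.0512]
tool_rot: [1.966, 2.45, -0.005]
wrist_force: [0.3, -0.2, 0.4]
opening: 0.0163
finger_force: 34.3
```

```bash
python3 -c "
from h import *
go(.517,.3465,.018,.215)
d=img('scene');a=d['frame'][120:230,130:260];print(proj(d,np.array([.517,.3465,.005]))-[130,120])
c=cv2.resize(a,None,fx=5,fy=5,interpolation=cv2.INTER_CUBIC);cv2.imwrite('pics/w4.png',c[:,:,::-1])"
```

```text
t 6.08 tcp [0.5165 0.343  0.0512] yang 0.218 d_cm [0.34 0.13 3.32] yaw 0.003 open 0.0163 F [ 0.3 -0.2  0.4] j7 -0.37
[71.23197397 89.4426907 ]
```

View pics/w4.png

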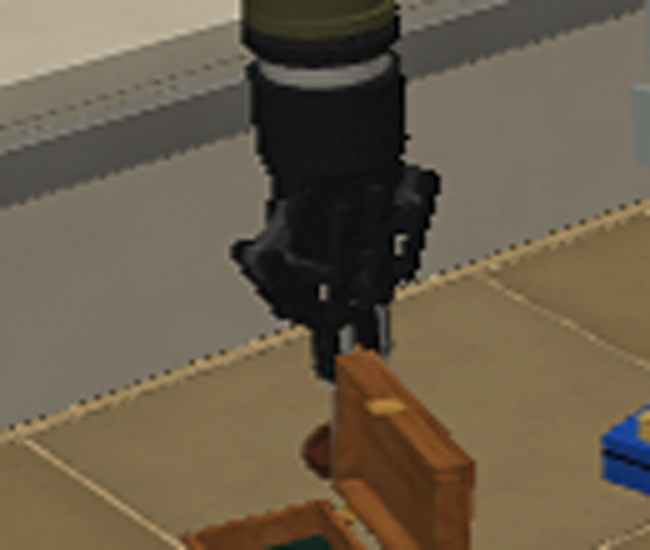

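```bash
python3 -c "
from h import *
import pickle
T=pickle.load(open('top0.pkl','rb'));S=pickle.load(open('scene0.pkl','rb'))
for z in (0.03,.06,.07,.08,.09,.1,.12): print(z,back(T,209,280,z)[:2].round(3),back(S,198,190.6,z)[:2].round(3),back(S,205,190,z)[:2].round(3))
c=cv2.imread('pics/top0.png')[210:340,165:275];cv2.imwrite('pics/lid.png',cv2.resize(c,None,fx=4.6,fy=4.6,interpolation=2))"
```

```text
0.03 [0.479 0.288] [0.547 0.401] [0.563 0.391]
0.06 [0.475 0.28 ] [0.516 0.351] [0.531 0.342]
0.07 [0.474 0.278] [0.505 0.335] [0.521 0.325]
0.08 [0.473 0.275] [0.495 0.318] [0.51  0.309]
0.09 [0.471 0.273] [0.485 0.301] [0.499 0.292]
0.1 [0.47 0.27] [0.474 0.285] [0.489 0.276]
0.12 [0.467 0.265] [0.453 0.252] [0.467 0.243]
```

View pics/lid.png

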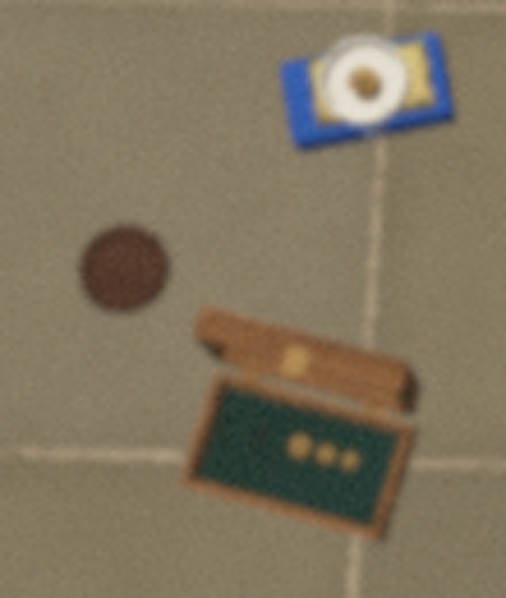

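The lid top is about 0.10 m high near (0.47,0.27), so the gripper body has roughly 27 mm clearance. Lowering into the cup.

>>> drive_tool(targets=[[[0.34,0.13,0],0],[[0,0,1],0],[[0,0,1],0],[[0,0,0.8],0],[[0,0,0.3],0],[[0,0,0],0],[[0,0,0],0]])

```text
t: 6.72
tcp_pos: [0.5163, 0.3491, 0.0209]
tool_rot: [-1.963, -2.453, 0.001]
wrist_force: [-0.2, -0.3, -0.7]
opening: 0.0167
finger_force: 34.3
```

>>> drive_tool(targets=[[[0,0,0.1],0],[[0,0,0.1],0],[[0,0,0.0],0],[[0,0,0],0]])

```text
t: 7.05
tcp_pos: [0.5166, 0.3494, 0.0195]
tool_rot: [1.963, 2.453, 0.001]
wrist_force: [-0.2, 0.3, -0.6]
opening: 0.0165
finger_force: 34.3
```

```bash
python3 -c "
from h import *
go(.517,.3465,.016,.215)"
```

```text
t 7.05 tcp [0.5166 0.3494 0.0195] yang 0.221 d_cm [-0.29 -0.02  0.35] yaw 0.006 open 0.0165 F [-0.2  0.3 -0.6] j7 -0.38
```

>>> drive_tool(targets=[[[-0.29,0,0],0],[[0,0,0.15],0],[[0,0,0.1],0],[[0,0,0],0],[[0,0,0],0],[[0,0,0],0]])

```text
t: 7.55
tcp_pos: [0.5172, 0.3465, 0.0168]
tool_rot: [1.963, 2.453, 0.0]
wrist_force: [1.0, -0.7, 0.1]
opening: 0.0167
finger_force: 34.3
```

>>> drive_tool(targets=[[[0,0,0.1],0],[[0,0,0],0],[[0,0,0],0]])

```text
t: 7.8
tcp_pos: [0.5172, 0.3465, 0.0167]
tool_rot: [1.963, 2.453, 0.0]
wrist_force: [-1.4, -0.4, 8.0]
opening: 0.0166
finger_force: 35.0
```

Contact at 8 N. I'll open partly, lift, then return to the pile for the dish.

>>> drive_tool(targets=[[[0,0,0],0],[[0,0,0],0],[[0,0,0],0],[[0,0,-1],0],[[0,0,-2],0],[[0,0,-3],0],[[0,0,-3],0],[[0,0,-3],0]], jaw=0.5)

```text
t: 8.47
tcp_pos: [0.5169, 0.3463, 0.1375]
tool_rot: [-1.963, -2.453, 0.0]
wrist_force: [0.3, 0.2, 0.5]
opening: 0.0427
finger_force: 0.0
```

>>> drive_tool(targets=[[[-3.2,1.5,0],0],[[-3.2,1.5,0],0],[[-3.2,1.5,0],0],[[-3.2,1.5,0],0],[[-3.2,1.5,0],0],[[-1.6,0.7,0],0],[[0,0,0],0],[[0,0,0],0]], jaw=1)

```text
t: 9.13
tcp_pos: [0.6362, 0.1912, 0.1362]
tool_rot: [1.966, 2.45, 0.0]
wrist_force: [-0.3, 0.8, 0.9]
opening: 0.0853
finger_force: 0.0
```

```bash
python3 -c "
from h import *
go(.632,.191,.046,.215)
d=img('top');print(proj(d,np.array([.517,.3465,.036])),proj(d,np.array([.517,.3465,.01])))
a=d['frame'][205:285,170:275]
c=cv2.resize(a,None,fx=7.5,fy=7.5,interpolation=cv2.INTER_CUBIC);cv2.imwrite('pics/w5.png',c[:,:,::-1])"
```

```text
t 9.13 tcp [0.6362 0.1912 0.1362] yang 0.218 d_cm [ 0.07 -0.42  9.02] yaw 0.003 open 0.0853 F [-0.3  0.8  0.9] j7 -0.12
[189.27813509 266.27845954] [191.74884606 267.75089431]
```

View pics/w5.png

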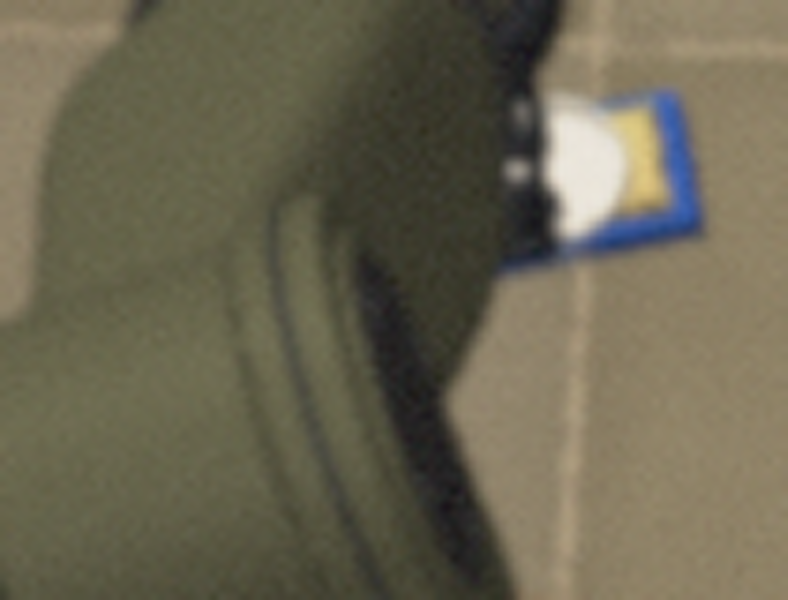

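The dish is undisturbed, and the arm hides the cup from this view. Lowering for the dish.

>>> drive_tool(targets=[[[0.07,-0.42,1],0],[[0,0,2],0],[[0,0,2],0],[[0,0,2],0],[[0,0,2],0],[[0,0,1.2],0],[[0,0,0.2],0],[[0,0,0],0]])

```text
t: 9.85
tcp_pos: [0.6304, 0.1938, 0.0314]
tool_rot: [-1.96, -2.453, 0.001]
wrist_force: [0.1, 0.7, 0.1]
opening: 0.0855
finger_force: 0.0
```

```bash
python3 -c "
from h import *
go(.632,.191,.032,.215)"
```

```text
t 9.85 tcp [0.6304 0.1938 0.0314] yang 0.223 d_cm [-0.31  0.09 -0.06] yaw 0.008 open 0.0855 F [0.1 0.7 0.1] j7 -0.12
```

>>> drive_tool(targets=[[[-0.28,0.09,-0.06],0],[[0,0,0],0],[[0,0,0],0]])

```text
t: 10.1
tcp_pos: [0.6341, 0.1899, 0.0338]
tool_rot: [1.963, 2.451, 0.003]
wrist_force: [-0.3, 1.1, 0.0]
opening: 0.0854
finger_force: 0.0
```

>>> drive_tool(targets=[[[0,0,0],0],[[0,0,0],0],[[0,0,0],0],[[0,0,0],0],[[0,0,0],0],[[0,0,0],0]], jaw=0.55, force=30)

```text
t: 10.6
tcp_pos: [0.6333, 0.1901, 0.0333]
tool_rot: [1.963, 2.452, 0.001]
wrist_force: [-1.1, 0.0, 6.1]
opening: 0.0553
finger_force: 31.0
```

>>> drive_tool(targets=[[[0,0,-0.2],0],[[0,0,-0.3],0],[[0,0,-0.5],0],[[0,0,-1],0],[[0,0,-2],0],[[0,0,-2],0],[[0,0,-2],0],[[0,0,0],0]])

```text
t: 11.27
tcp_pos: [0.636, 0.1908, 0.1175]
tool_rot: [1.96, 2.449, 0.011]
wrist_force: [1.0, -0.1, 0.6]
opening: 0.0551
finger_force: 32.0
```

```bash
python3 -c "
from h import *
go(.4898,-.341,.12,-.05)
d=img('scene');a=d['frame'][120:230,220:330]
c=cv2.resize(a,None,fx=5,fy=5,interpolation=cv2.INTER_CUBIC);cv2.imwrite('pics/w6.png',c[:,:,::-1])"
```

```text
t 11.27 tcp [0.636  0.1908 0.1175] yang 0.221 d_cm [-48.68 -25.91  -0.51] yaw 0.271 open 0.0551 F [ 1.  -0.1  0.6] j7 -0.12
```

View pics/w6.png

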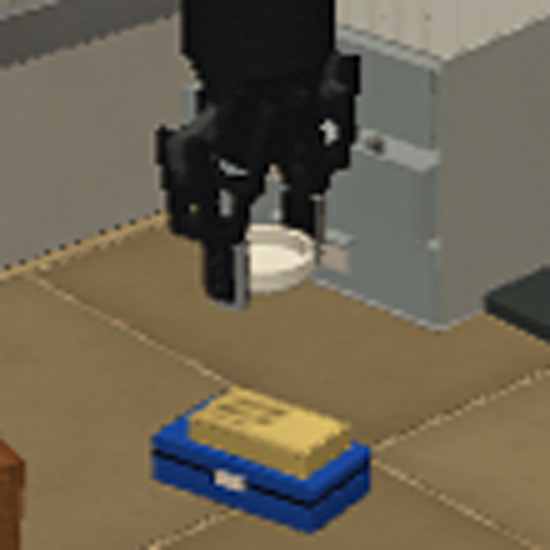

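The dish is held level. I'll check how far the tips reach below it.

```bash
python3 -c "
from h import *
o=robot.observe();R=Ro.from_rotvec(o['tool_rot']).as_matrix();d=img('scene')
for n,l in(('pad-y corner +x',[.011,-.0277,0]),('pad-y corner -x',[-.011,-.0277,0]),('back-y -x',[-.011,-.042,0])):
  for z in(0,-.004,-.008): print(n,z,((proj(d,o['tcp_pos']+R@(np.array(l)+[0,0,z]))-[220,120]+.5)*5).round(0))
for z in(-.009,-.013,-.016,-.023,-.027): print('dish ctr',z,((proj(d,o['tcp_pos']+R@[0,0,z])-[220,120]+.5)*5).round(0), 'front(cam side)',((proj(d,o['tcp_pos']+R@[0,0,z]+np.array([-.0201,-.0194,0]))-[220,120]+.5)*5).round(0))
"
```

```text
pad-y corner +x 0 [213. 307.]
pad-y corner +x -0.004 [213. 300.]
pad-y corner +x -0.008 [213. 293.]
pad-y corner -x 0 [248. 319.]
pad-y corner -x -0.004 [248. 311.]
pad-y corner -x -0.008 [248. 304.]
back-y -x 0 [231. 330.]
back-y -x -0.004 [231. 322.]
back-y -x -0.008 [230. 315.]
dish ctr -0.009 [264. 276.] front(cam side) [258. 301.]
dish ctr -0.013 [263. 269.] front(cam side) [258. 294.]
dish ctr -0.016 [263. 264.] front(cam side) [258. 288.]
dish ctr -0.023 [263. 251.] front(cam side) [257. 276.]
dish ctr -0.027 [263. 244.] front(cam side) [257. 268.]
```

The image puts the tips about 5 mm below the dish's underside, which is too low for the mat. I'll set the dish back on the box and grip it 5 mm higher.

>>> drive_tool(targets=[[[0,0,2],0],[[0,0,2],0],[[0,0,2],0],[[0,0,1],0],[[0,0,0.5],0],[[0,0,0.2],0],[[0,0,0],0],[[0,0,0],0]])

```text
t: 12.03
tcp_pos: [0.6336, 0.1902, 0.0362]
tool_rot: [1.962, 2.452, 0.002]
wrist_force: [-0.7, 0.6, -1.5]
opening: 0.0553
finger_force: 32.0
```

```bash
python3 -c "
from h import *
go(.6333,.1901,.0333,.215)"
```

```text
t 12.03 tcp [0.6336 0.1902 0.0362] yang 0.221 d_cm [ 0.   -0.03  0.29] yaw 0.006 open 0.0553 F [-0.7  0.6 -1.5] j7 -0.12
```

>>> drive_tool(targets=[[[0,0,0.1],0],[[0,0,0.1],0],[[0,0,0.05],0],[[0,0,0],0],[[0,0,0],0]])

```text
t: 12.45
tcp_pos: [0.6333, 0.1901, 0.0334]
tool_rot: [1.963, 2.453, 0.001]
wrist_force: [-0.2, -0.0, 2.5]
opening: 0.0554
finger_force: 32.1
```

>>> drive_tool(targets=[[[0,0,0],0],[[0,0,0],0],[[0,0,0],0],[[0,0,-0.3],0],[[0,0,-0.3],0],[[0,0,0],0],[[0,0,0],0]], jaw=0.85)

```text
t: 13.03
tcp_pos: [0.6332, 0.1901, 0.0393]
tool_rot: [1.963, 2.453, 0.001]
wrist_force: [0.6, 0.4, -0.6]
opening: 0.0727
finger_force: 0.0
```

>>> drive_tool(targets=[[[0,0,0],0],[[0,0,0],0],[[0,0,0],0],[[0,0,0],0],[[0,0,0],0]], jaw=0.55)

```text
t: 13.45
tcp_pos: [0.6329, 0.19, 0.0393]
tool_rot: [1.963, 2.453, 0.0]
wrist_force: [-2.1, -0.2, 5.8]
opening: 0.0551
finger_force: 31.3
```

>>> drive_tool(targets=[[[0,0,-0.2],0],[[0,0,-0.3],0],[[0,0,-0.5],0],[[0,0,-1],0],[[0,0,-2],0],[[0,0,-2],0],[[0,0,-2],0],[[0,0,0],0]])

```text
t: 14.12
tcp_pos: [0.6361, 0.1907, 0.1239]
tool_rot: [1.96, 2.449, 0.011]
wrist_force: [1.2, -0.2, 0.6]
opening: 0.0552
finger_force: 32.0
```

```bash
python3 -c "
from h import *
go(.4898,-.341,.12,-.05)"
```

```text
t 14.12 tcp [0.6361 0.1907 0.1239] yang 0.221 d_cm [-48.68 -25.92   0.13] yaw 0.271 open 0.0552 F [ 1.2 -0.2  0.6] j7 -0.12
```

>>> drive_tool(targets=[[[-1,-0.53,-1],0],[[-2,-1.06,-1],0],[[-2.7,-1.44,0],0],[[-2.7,-1.44,0],0],[[-2.7,-1.44,0],0],[[-2.7,-1.44,0],0],[[-2.7,-1.44,0],0],[[-2.7,-1.44,0],0]])

```text
t: 14.78
tcp_pos: [0.5734, -0.0221, 0.1386]
tool_rot: [-1.963, -2.452, 0.003]
wrist_force: [1.1, -0.4, -0.6]
opening: 0.0554
finger_force: 32.0
```

>>> drive_tool(targets=[[[-2.7,-1.44,0],0],[[-2.7,-1.44,0],0],[[-2.7,-1.44,0],0],[[-2.7,-1.44,0],0],[[-2.7,-1.44,0],0],[[-2.7,-1.44,0],0],[[-2.7,-1.44,0],0],[[-2.7,-1.44,0],0]])

```text
t: 15.45
tcp_pos: [0.508, -0.2577, 0.1386]
tool_rot: [-1.963, -2.451, 0.002]
wrist_force: [1.5, -0.3, -1.2]
opening: 0.0547
finger_force: 32.0
```

>>> drive_tool(targets=[[[-2.7,-1.44,0],0],[[-2.7,-1.44,0],0],[[-1.5,-0.8,0],0],[[-0.7,-0.37,0],0],[[0,0,0],0],[[0,0,0],0]])

```text
t: 15.95
tcp_pos: [0.4871, -0.3377, 0.1386]
tool_rot: [-1.962, -2.452, -0.001]
wrist_force: [0.3, 0.8, -1.1]
opening: 0.0555
finger_force: 32.0
```

```bash
python3 -c "
from h import *
go(.4898,-.341,.03)"
```

```text
t 15.95 tcp [ 0.4871 -0.3377  0.1386] yang 0.221 d_cm [-0.4   0.2  10.86] yaw None open 0.0555 F [ 0.3  0.8 -1.1] j7 0.64
```

>>> drive_tool(targets=[[[-0.4,0.2,1],0],[[0,0,2],0],[[0,0,2],0],[[0,0,2],0],[[0,0,2],0],[[0,0,1],0],[[0,0,0],0],[[0,0,0],0]])

```text
t: 16.62
tcp_pos: [0.4906, -0.3411, 0.0385]
tool_rot: [-1.96, -2.454, -0.001]
wrist_force: [0.9, 0.1, -0.4]
opening: 0.0551
finger_force: 32.0
```

```bash
python3 -c "
from h import *
import pickle
S=pickle.load(open('scene0.pkl','rb'))
b=S['frame'].astype(int)
for n,P,z in(('mat',[(396,320.5),(429,342.5),(401,364),(362,343)],.005),('green',[(391,267),(411,296),(386,301),(367,270)],.009),('cradle',[(289,244),(327,266),(305,282),(262,258)],.012)):
  q=np.array([back(S,*p,z)[:2] for p in P]);print(n,q.mean(0).round(4))
go(.4898,-.341,.003)"
```

```text
mat [ 0.4888 -0.3468]
green [ 0.6222 -0.2132]
cradle [ 0.5247 -0.0153]
t 16.62 tcp [ 0.4906 -0.3411  0.0385] yang 0.223 d_cm [ 0.02 -0.07  3.55] yaw None open 0.0551 F [ 0.9  0.1 -0.4] j7 0.62
```

>>> drive_tool(targets=[[[-0.2,0,1],0],[[0,0,1],0],[[0,0,0.7],0],[[0,0,0.3],0],[[0,0,0.2],0],[[0,0,0],0],[[0,0,0],0]])

```text
t: 17.2
tcp_pos: [0.4907, -0.3443, 0.0069]
tool_rot: [1.963, 2.453, 0.0]
wrist_force: [-0.1, 0.4, -1.3]
opening: 0.0552
finger_force: 32.0
```

>>> drive_tool(targets=[[[0,0,0.1],0],[[0,0,0.1],0],[[0,0,0],0],[[0,0,0],0]])

```text
t: 17.53
tcp_pos: [0.4906, -0.3442, 0.005]
tool_rot: [1.963, 2.453, 0.0]
wrist_force: [0.3, -0.8, -0.6]
opening: 0.0552
finger_force: 32.0
```

>>> drive_tool(targets=[[[0,0,0.1],0],[[0,0,0.1],0],[[0,0,0],0],[[0,0,0],0]])

```text
t: 17.87
tcp_pos: [0.4905, -0.3442, 0.0028]
tool_rot: [-1.963, -2.453, -0.0]
wrist_force: [-0.1, 0.3, -0.6]
opening: 0.0552
finger_force: 32.0
```

>>> drive_tool(targets=[[[0,0,0.05],0],[[0,0,0.05],0],[[0,0,0],0],[[0,0,0],0]])

```text
t: 18.2
tcp_pos: [0.4906, -0.3443, 0.0024]
tool_rot: [1.963, 2.453, -0.0]
wrist_force: [-0.1, 1.2, 5.9]
opening: 0.0553
finger_force: 32.4
```

>>> drive_tool(targets=[[[0,0,0],0],[[0,0,0],0],[[0,0,0],0],[[0,0,-1],0],[[0,0,-2],0],[[0,0,-3],0],[[0,0,-3],0],[[0,0,-3],0]], jaw=0.85)

```text
t: 18.87
tcp_pos: [0.4903, -0.3441, 0.1235]
tool_rot: [-1.963, -2.453, -0.0]
wrist_force: [0.9, -1.8, -0.1]
opening: 0.0727
finger_force: 0.0
```

```bash
python3 -c "
from h import *
go(.634,.191,.13,.22)
d=img('top');a=d['frame'][205:285,170:275];s=img('scene')['frame']
A=cv2.resize(a,(500,381),interpolation=2);B=cv2.resize(s[300:380,350:445],(300,253),interpolation=2);C=cv2.resize(s[185:240,240:310],(300,236),interpolation=2)
o=np.zeros((500,800,3),np.uint8);o[:381,:500]=A;o[:253,500:]=B;o[255:491,500:]=C
cv2.imwrite('pics/w7.png',o[:,:,::-1])"
```

```text
t 18.87 tcp [ 0.4903 -0.3441  0.1235] yang 0.221 d_cm [49.06 25.75 -0.64] yaw 0.001 open 0.0727 F [ 0.9 -1.8 -0.1] j7 0.64
```

View pics/w7.png

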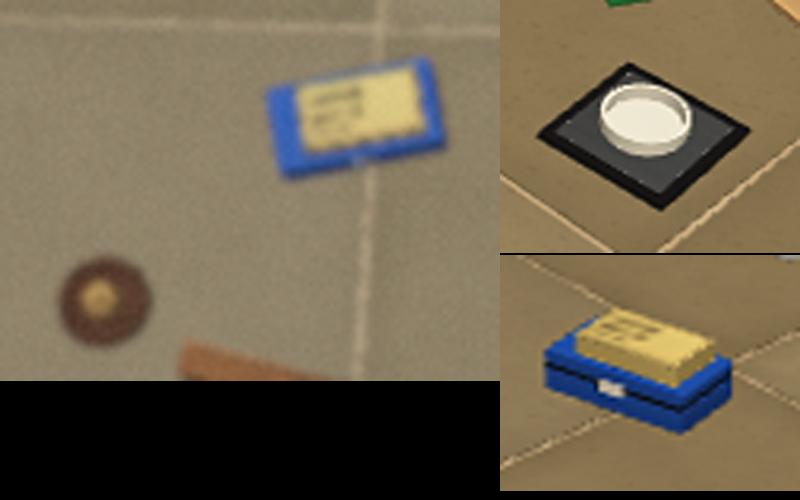

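The weight stands upright in the cup at (98,298), the dish is on the mat at about (646,120), and the yellow box still lies on the blue one. I'll measure the yellow box while moving back.

>>> drive_tool(targets=[[[2,1.05,-1],0],[[3.2,1.68,-1],0],[[3.2,1.68,0],0],[[3.2,1.68,0],0],[[3.2,1.68,0],0],[[3.2,1.68,0],0],[[3.2,1.68,0],0],[[3.2,1.68,0],0]])

```text
t: 19.63
tcp_pos: [0.5619, -0.0763, 0.1418]
tool_rot: [-1.963, -2.453, 0.0]
wrist_force: [1.1, -0.1, 0.4]
opening: 0.0726
finger_force: 0.0
```

>>> drive_tool(targets=[[[3.2,1.68,0],0],[[3.2,1.68,0],0],[[3.2,1.68,0],0],[[3.2,1.68,0],0],[[3.2,1.68,0],0],[[3.2,1.68,0],0],[[3.2,1.68,0],0],[[2.2,1.2,0],0]])

```text
t: 20.3
tcp_pos: [0.6342, 0.1954, 0.1417]
tool_rot: [-1.957, -2.455, -0.003]
wrist_force: [-0.6, 0.2, 0.3]
opening: 0.0728
finger_force: 0.0
```

```bash
python3 - <<'E'
from h import *
d=img('top')
def rect(P,z):
    q=np.array([back(d,170+(x+.5)*.21-.5,205+(y+.5)*.21-.5,z)[:2] for x,y in P]);l=(q[1]-q[0]+q[2]-q[3])/2
    print(q.mean(0).round(4),np.linalg.norm(l).round(4),"widthang",(np.arctan2(l[1],l[0])+np.pi/2).round(3))
rect([(297,88),(418,66),(428,133),(303,153)],.042)
rect([(266,90),(429,58),(445,140),(283,172)],.028)
f=d['frame'].astype(int)
sub=f[255:315,400:455]
m=(sub.min(2)>150).astype(np.uint8)
v,u=np.nonzero(m);print(len(u));c=(u.min()+u.max())/2+400,(v.min()+v.max())/2+255
print("dish white centre",c,back(d,*c,.018),u.mean()+400,v.mean()+255)
k=(sub.max(2)<90).astype(np.uint8)|m
cn=max(cv2.findContours(cv2.morphologyEx(k,cv2.MORPH_CLOSE,np.ones((5,5))),0,2)[0],key=cv2.contourArea);r=cv2.minAreaRect(cn);print(r,back(d,r[0][0]+400,r[0][1]+255,.005))
go(.6325,.191,.034,.22)
E
```

```text
[0.6343 0.1904] 0.0763 widthang 0.2
[0.6346 0.1962] 0.1022 widthang 0.227
289
dish white centre (np.float64(426.0), np.float64(283.0)) [ 0.48787236 -0.33942261  0.018     ] 426.1799307958477 282.75432525951555
((25.556133270263672, 28.459383010864258), (32.014793395996094, 32.51442337036133), 87.79740142822266) [ 0.48828321 -0.34076824  0.005     ]
t 20.35 tcp [0.6349 0.2021 0.1417] yang 0.23 d_cm [-1.11 -0.53 10.76] yaw 0.01 open 0.0725 F [1.1 5.  0.8] j7 -0.12
```

>>> drive_tool(targets=[[[0,0,0],0.02],[[0,0,0],0],[[0,0,0],0],[[0,0,0],0]])

```text
t: 20.68
tcp_pos: [0.6345, 0.188, 0.1418]
tool_rot: [1.99, 2.43, -0.002]
wrist_force: [-0.1, -0.1, -0.0]
opening: 0.0728
finger_force: 0.0
```

```bash
python3 -c "
from h import *
go(.6335,.1905,.0285,.2)"
```

```text
t 20.68 tcp [0.6345 0.188  0.1418] yang 0.199 d_cm [ 0.28 -0.04 11.33] yaw -0.001 open 0.0728 F [-0.1 -0.1 -0. ] j7 -0.13
```

>>> drive_tool(targets=[[[0.28,0,2],0],[[0,0,2.5],0],[[0,0,2.5],0],[[0,0,2.5],0],[[0,0,1],0],[[0,0,0.6],0],[[0,0,0],0],[[0,0,0],0]])

```text
t: 21.35
tcp_pos: [0.6349, 0.1929, 0.0319]
tool_rot: [1.987, 2.432, 0.002]
wrist_force: [0.4, 0.7, -0.3]
opening: 0.0729
finger_force: 0.0
```

```bash
python3 -c "
from h import *
go(.6335,.1905,.0285,.2)"
```

```text
t 21.35 tcp [0.6349 0.1929 0.0319] yang 0.2 d_cm [-0.2  -0.19  0.34] yaw 0.0 open 0.0729 F [ 0.4  0.7 -0.3] j7 -0.14
```

>>> drive_tool(targets=[[[-0.1,-0.1,0.15],0],[[0,0,0.1],0],[[0,0,0],0],[[0,0,0],0]])

```text
t: 21.68
tcp_pos: [0.6336, 0.192, 0.029]
tool_rot: [1.987, 2.433, 0.001]
wrist_force: [-0.2, -0.0, -0.9]
opening: 0.0729
finger_force: 0.0
```

>>> drive_tool(targets=[[[0,0,0],0],[[0,0,0],0],[[0,0,0],0],[[0,0,0],0],[[0,0,0],0],[[0,0,0],0]], jaw=0.35, force=25)

```text
t: 22.18
tcp_pos: [0.6336, 0.192, 0.0287]
tool_rot: [1.987, 2.433, 0.001]
wrist_force: [0.4, -0.1, 3.1]
opening: 0.041
finger_force: 26.5
```

>>> drive_tool(targets=[[[0,0,-0.3],0],[[0,0,-0.5],0],[[0,0,-1],0],[[0,0,-2],0],[[0,0,-3],0],[[0,0,-3],0],[[0,0,0],0],[[0,0,0],0]])

```text
t: 22.85
tcp_pos: [0.6348, 0.1923, 0.1292]
tool_rot: [1.986, 2.431, 0.007]
wrist_force: [-1.6, -0.7, -1.3]
opening: 0.0415
finger_force: 26.1
```

```bash
python3 -c "
from h import *
go(.623,-.211,.125,-.497)
d=img('top');f=d['frame'].astype(int);s=f[212:250,222:272]
m=((s[:,:,2]-s[:,:,0])>40);v,u=np.nonzero(m);r=cv2.minAreaRect(np.stack([u,v],1).astype(np.float32));print('blue',len(u),r,back(d,r[0][0]+222,r[0][1]+212,.02))
y=((s[:,:,0]-s[:,:,2])>70);print('yellow px',y.sum())"
```

```text
t 22.85 tcp [0.6348 0.1923 0.1292] yang 0.201 d_cm [-39.29  -9.21   0.35] yaw 0.698 open 0.0415 F [-1.6 -0.7 -1.3] j7 -0.14
blue 315 ((26.096818923950195, 16.584880828857422), (18.592445373535156, 27.55390167236328), 78.11134338378906) [0.63719894 0.18653787 0.02      ]
yellow px 107
```

>>> drive_tool(targets=[[[0,0,0],0.1],[[0,0,0],0.1],[[0,0,0],0.1],[[0,0,0],0.1],[[0,0,0],0.1],[[0,0,0],0.1],[[0,0,0],0.098],[[0,0,0],0]])

```text
t: 23.57
tcp_pos: [0.6319, 0.1918, 0.1248]
tool_rot: [-2.701, -1.604, 0.005]
wrist_force: [-0.6, 0.1, -0.5]
opening: 0.0412
finger_force: 26.1
```

```bash
python3 -c "
from h import *
go(.6245,-.209,.125,-.497)"
```

```text
t 23.57 tcp [0.6319 0.1918 0.1248] yang -0.499 d_cm [-35.54  18.53   0.04] yaw -0.002 open 0.0412 F [-0.6  0.1 -0.5] j7 -0.65
```

>>> drive_tool(targets=[[[-1.2,0.63,-0.5],0],[[-2.6,1.355,0],0],[[-2.6,1.355,0],0],[[-2.6,1.355,0],0],[[-2.6,1.355,0],0],[[-2.6,1.355,0],0],[[-2.6,1.355,0],0],[[-2.6,1.355,0],0]])

```text
t: 24.23
tcp_pos: [0.6287, -0.0298, 0.1314]
tool_rot: [-2.698, -1.609, 0.002]
wrist_force: [-0.1, -0.3, -0.6]
opening: 0.0416
finger_force: 26.1
```

>>> drive_tool(targets=[[[-2.6,1.355,0],0],[[-2.6,1.355,0],0],[[-2.6,1.355,0],0],[[-2.6,1.355,0],0],[[-2.6,1.355,0],0],[[-2,1,0],0],[[-1,0.5,0],0],[[0,0,0],0]])

```text
t: 24.9
tcp_pos: [0.6244, -0.2123, 0.1314]
tool_rot: [2.701, 1.6, -0.004]
wrist_force: [-0.3, -0.1, -0.7]
opening: 0.0413
finger_force: 26.1
```

>>> drive_tool(targets=[[[0,0,1],0],[[0,0,2],0],[[0,0,2],0],[[0,0,1],0],[[0,0,0],0],[[0,0,0],0],[[0,0,0],0]])

```text
t: 25.48
tcp_pos: [0.627, -0.2063, 0.0721]
tool_rot: [2.698, 1.608, 0.002]
wrist_force: [0.9, -0.4, -0.1]
opening: 0.0412
finger_force: 26.1
```

```bash
python3 -c "
from h import *
go(.6245,-.209,.008,-.497)"
```

```text
t 25.48 tcp [ 0.627  -0.2063  0.0721] yang -0.496 d_cm [-0.36 -0.1   6.41] yaw 0.001 open 0.0412 F [ 0.9 -0.4 -0.1] j7 -0.11
```

>>> drive_tool(targets=[[[-0.36,-0.1,1],0],[[0,0,2],0],[[0,0,2],0],[[0,0,0.8],0],[[0,0,0.3],0],[[0,0,0],0],[[0,0,0],0],[[0,0,0],0]])

```text
t: 26.15
tcp_pos: [0.6245, -0.21, 0.0116]
tool_rot: [2.698, 1.606, 0.002]
wrist_force: [0.8, 0.1, -1.6]
opening: 0.0413
finger_force: 26.1
```

```bash
python3 -c "
from h import *
go(.6245,-.209,.007,-.497)"
```

```text
t 26.15 tcp [ 0.6245 -0.21    0.0116] yang -0.497 d_cm [ 0.09 -0.05  0.46] yaw -0.0 open 0.0413 F [ 0.8  0.1 -1.6] j7 -0.09
```

>>> drive_tool(targets=[[[0,0,0.2],0],[[0,0,0.1],0],[[0,0,0.1],0],[[0,0,0],0],[[0,0,0],0]])

```text
t: 26.57
tcp_pos: [0.6238, -0.2096, 0.0067]
tool_rot: [2.699, 1.607, 0.001]
wrist_force: [0.3, 0.3, 3.3]
opening: 0.0415
finger_force: 26.5
```

>>> drive_tool(targets=[[[0,0,0.06],0],[[0,0,0.04],0],[[0,0,0],0],[[0,0,0],0]])

```text
t: 26.9
tcp_pos: [0.6238, -0.2097, 0.0067]
tool_rot: [2.699, 1.607, 0.001]
wrist_force: [-1.9, 0.6, 9.5]
opening: 0.0416
finger_force: 27.3
```

>>> drive_tool(targets=[[[0,0,-0.05],0],[[0,0,0],0],[[0,0,0],0],[[0,0,0],0],[[0,0,-1],0],[[0,0,-3],0],[[0,0,-4],0],[[0,0,-4],0]], jaw=0.7)

```text
t: 27.57
tcp_pos: [0.6226, -0.2094, 0.1268]
tool_rot: [-2.698, -1.606, 0.002]
wrist_force: [0.4, -0.1, 0.6]
opening: 0.0602
finger_force: 0.0
```

>>> drive_tool(targets=[[[2.6,-1.355,0],-0.1],[[0,0,0],-0.12],[[0,0,0],-0.12],[[0,0,0],-0.12],[[0,0,0],-0.12],[[0,0,0],-0.12],[[0,0,0],0],[[0,0,0],0]], jaw=1)

```text
t: 28.23
tcp_pos: [0.624, -0.1806, 0.1263]
tool_rot: [1.989, 2.431, 0.001]
wrist_force: [0.2, 0.4, 0.0]
opening: 0.085
finger_force: 0.0
```

```bash
python3 -c "
from h import *
go(.635,.196,.13,.22)
d=img('top');f=d['frame'].astype(int);s=f[212:250,222:272]
m=((s[:,:,2]-s[:,:,0])>40);v,u=np.nonzero(m);r=cv2.minAreaRect(np.stack([u,v],1).astype(np.float32));print('blue',len(u),r,back(d,r[0][0]+222,r[0][1]+212,.024))
b=cv2.boxPoints(r)+[222,212];print(np.array([back(d,*p,.024)[:2] for p in b]).round(4).tolist())
"
```

```text
t 28.23 tcp [ 0.624  -0.1806  0.1263] yang 0.199 d_cm [36.7   8.54 -0.36] yaw -0.021 open 0.085 F [0.2 0.4 0. ] j7 0.36
blue 658 ((22.07692527770996, 17.384613037109375), (18.827146530151367, 35.3009033203125), 78.69007110595703) [0.63347533 0.19760223 0.024     ]
[[0.6497, 0.2557], [0.6736, 0.154], [0.6173, 0.1399], [0.5938, 0.2407]]
```

>>> drive_tool(targets=[[[2,0.47,-1],0],[[3.2,0.745,0],0],[[3.2,0.745,0],0],[[3.2,0.745,0],0],[[3.2,0.745,0],0],[[3.2,0.745,0],0],[[3.2,0.745,0],0],[[3.2,0.745,0],0]])

```text
t: 28.95
tcp_pos: [0.6304, 0.0718, 0.1361]
tool_rot: [1.988, 2.432, -0.0]
wrist_force: [0.7, -0.3, -0.8]
opening: 0.0854
finger_force: 0.0
```

>>> drive_tool(targets=[[[3.2,0.745,0],0],[[3.2,0.745,0],0],[[3.2,0.745,0],0],[[2,0.45,0],0],[[0.7,0.2,0],-0.033],[[0,0,0],0],[[0,0,0],0],[[0,0,0],0]])

```text
t: 29.62
tcp_pos: [0.6344, 0.1929, 0.1359]
tool_rot: [1.948, 2.462, -0.003]
wrist_force: [0.5, -0.1, -0.3]
opening: 0.0853
finger_force: 0.0
```

```bash
python3 -c "
from h import *
go(.634,.197,.006,.232)"
```

```text
t 29.62 tcp [0.6344 0.1929 0.1359] yang 0.232 d_cm [ 0.44  0.06 12.99] yaw -0.0 open 0.0853 F [ 0.5 -0.1 -0.3] j7 -0.12
```

>>> drive_tool(targets=[[[0.44,0,2],0],[[0,0,2.5],0],[[0,0,2.5],0],[[0,0,2.5],0],[[0,0,2],0],[[0,0,1],0],[[0,0,0.2],0],[[0,0,0],0]])

```text
t: 30.28
tcp_pos: [0.6332, 0.1991, 0.0088]
tool_rot: [1.947, 2.465, -0.001]
wrist_force: [0.1, -0.6, -0.3]
opening: 0.0854
finger_force: 0.0
```

>>> drive_tool(targets=[[[0,0,0],0],[[0,0,0],0]])

```text
t: 30.45
tcp_pos: [0.6342, 0.2007, 0.0105]
tool_rot: [1.944, 2.466, 0.004]
wrist_force: [0.6, -0.4, -0.9]
opening: 0.0855
finger_force: 0.0
```

```bash
python3 -c "
from h import *
go(.634,.197,.006,.232)"
```

```text
t 30.45 tcp [0.6342 0.2007 0.0105] yang 0.235 d_cm [-0.35 -0.11  0.45] yaw 0.003 open 0.0855 F [ 0.6 -0.4 -0.9] j7 -0.13
```

>>> drive_tool(targets=[[[-0.3,0,0.25],0],[[0,0,0],0],[[0,0,0],0]])

```text
t: 30.7
tcp_pos: [0.6339, 0.1974, 0.0068]
tool_rot: [1.945, 2.467, 0.0]
wrist_force: [1.1, -0.7, 1.2]
opening: 0.0852
finger_force: 0.0
```

>>> drive_tool(targets=[[[0,0,0],0],[[0,0,0],0],[[0,0,0],0],[[0,0,0],0],[[0,0,0],0],[[0,0,0],0]], jaw=0.5, force=40)

```text
t: 31.2
tcp_pos: [0.634, 0.198, 0.0068]
tool_rot: [1.944, 2.467, 0.001]
wrist_force: [0.9, -0.2, 3.6]
opening: 0.0548
finger_force: 44.0
```

>>> drive_tool(targets=[[[0,0,-0.3],0],[[0,0,-0.5],0],[[0,0,-1],0],[[0,0,-2],0],[[0,0,-3],0],[[0,0,-3],0],[[0,0,0],0],[[0,0,0],0]])

```text
t: 31.87
tcp_pos: [0.6351, 0.1982, 0.107]
tool_rot: [1.943, 2.465, 0.006]
wrist_force: [-0.0, 0.1, -3.0]
opening: 0.0548
finger_force: 43.6
```

```bash
python3 -c "
from h import *
go(.5255,-.009,.1,.045)"
```

```text
t 31.87 tcp [0.6351 0.1982 0.107 ] yang 0.236 d_cm [-17.58 -15.5    0.62] yaw 0.191 open 0.0548 F [-0.   0.1 -3. ] j7 -0.12
```

>>> drive_tool(targets=[[[0,0,0],0.1],[[0,0,0],0.091],[[0,0,0],0],[[0,0,0],0]])

```text
t: 32.2
tcp_pos: [0.6326, 0.1975, 0.1032]
tool_rot: [-2.167, -2.273, 0.004]
wrist_force: [0.2, -0.1, -2.6]
opening: 0.0552
finger_force: 43.5
```

```bash
python3 - <<'E'
from h import *
import pickle
for n,win in(('top',(245,290,278,346)),('scene',(236,290,255,335))):
    d=pickle.load(open(n+'0.pkl','rb'));a=win
    s=d['frame'][a[0]:a[1],a[2]:a[3]].astype(int)
    m=((s[:,:,0]-s[:,:,2]>50)&(s[:,:,0]>150)).astype(np.uint8)
    c=max(cv2.findContours(m,0,2)[0],key=cv2.contourArea);r=cv2.minAreaRect(c);M=cv2.moments(c)
    u,v=M['m10']/M['m00']+a[2],M['m01']/M['m00']+a[0]
    print(n,cv2.contourArea(c),r,(u,v),back(d,u,v,.0095)[:2],back(d,r[0][0]+a[2],r[0][1]+a[0],.0095)[:2])
go(.526,-.0075,.1,.045)
E
```

```text
top 1150.0 ((34.0, 23.0), (26.0, 48.0), 90.0) (311.60521739130434, 267.4063768115942) [ 0.52682377 -0.00572282] [ 0.52508729 -0.00693988]
scene 945.0 ((39.217586517333984, 26.606002807617188), (59.24112319946289, 23.535093307495117), 25.974393844604492) (293.8814814814815, 262.1689594356261) [ 0.52423028 -0.01051532] [ 0.52358718 -0.01236811]
t 32.2 tcp [0.6326 0.1975 0.1032] yang 0.048 d_cm [-19.97 -11.62   0.37] yaw 0.003 open 0.0552 F [ 0.2 -0.1 -2.6] j7 -0.26
```

>>> drive_tool(targets=[[[-1.5,-0.87,-0.5],0],[[-2.5,-1.45,0],0],[[-2.8,-1.63,0],0],[[-2.8,-1.63,0],0],[[-2.8,-1.63,0],0],[[-2.8,-1.63,0],0],[[-2.5,-1.45,0],0],[[-1.5,-0.87,0],0]])

```text
t: 32.87
tcp_pos: [0.5281, -0.0031, 0.109]
tool_rot: [-2.171, -2.269, 0.006]
wrist_force: [0.2, -0.9, -0.8]
opening: 0.055
finger_force: 43.5
```

>>> drive_tool(targets=[[[-0.7,-0.5,0],0],[[0,0,1],0],[[0,0,2],0],[[0,0,2],0],[[0,0,1],0],[[0,0,0],0],[[0,0,0],0],[[0,0,0],0]])

```text
t: 33.53
tcp_pos: [0.5269, -0.0055, 0.0498]
tool_rot: [2.169, 2.272, 0.002]
wrist_force: [0.2, 0.4, -1.4]
opening: 0.0549
finger_force: 43.5
```

```bash
python3 -c "
from h import *
go(.5255,-.007,.0148,.045)"
```

```text
t 33.53 tcp [ 0.5269 -0.0055  0.0498] yang 0.046 d_cm [-0.14 -0.15  3.5 ] yaw 0.001 open 0.0549 F [ 0.2  0.4 -1.4] j7 -0.02
```

>>> drive_tool(targets=[[[-0.14,-0.12,1],0],[[0,0,1.2],0],[[0,0,0.7],0],[[0,0,0.2],0],[[0,0,0.1],0],[[0,0,0],0],[[0,0,0],0],[[0,0,0],0]])

```text
t: 34.2
tcp_pos: [0.5252, -0.0077, 0.0177]
tool_rot: [2.171, 2.27, 0.001]
wrist_force: [0.3, -0.5, -1.5]
opening: 0.0553
finger_force: 43.5
```

>>> drive_tool(targets=[[[0,0,0.1],0],[[0,0,0.1],0],[[0,0,0],0],[[0,0,0],0]])

```text
t: 34.53
tcp_pos: [0.525, -0.0077, 0.0154]
tool_rot: [-2.171, -2.271, -0.0]
wrist_force: [-0.0, 0.0, -0.8]
opening: 0.055
finger_force: 43.5
```

>>> drive_tool(targets=[[[0,0,0.08],0],[[0,0,0],0],[[0,0,0],0],[[0,0,0],0]])

```text
t: 34.87
tcp_pos: [0.5251, -0.0077, 0.0148]
tool_rot: [2.171, 2.271, 0.0]
wrist_force: [-0.3, -0.9, 2.2]
opening: 0.0552
finger_force: 43.9
```

Contact. I'll release, lift and back away towards the start so the cameras have a clear view.

>>> drive_tool(targets=[[[0,0,0],0],[[0,0,0],0],[[0,0,0],0],[[0,0,0],0],[[0,0,-1],0],[[0,0,-3],0],[[0,0,-4],0],[[0,0,-4],0]], jaw=0.95)

```text
t: 35.53
tcp_pos: [0.5239, -0.0078, 0.1359]
tool_rot: [-2.17, -2.27, 0.003]
wrist_force: [1.2, 0.0, -0.4]
opening: 0.0809
finger_force: 0.0
```

>>> drive_tool(targets=[[[4,1,-2],0],[[4,1,-2],0],[[4,1,-2],0],[[4,0,0],0],[[4,0,0],0],[[4,0,0],0],[[4,0,0],0],[[0,0,0],0]])

```text
t: 36.2
tcp_pos: [0.5373, 0.275, 0.1898]
tool_rot: [-2.151, -2.281, -0.011]
wrist_force: [-0.2, 1.5, 0.2]
opening: 0.081
finger_force: 0.0
```

```bash
python3 -c "
from h import *
go(.5,0,.2)
s=img('scene')['frame'];t=img('top')['frame']
A=cv2.resize(s[225:380,245:445],(800,620),interpolation=2)[:600]
B=cv2.resize(t[215:305,280:450],(400,212),interpolation=2)
A[:300]=A[:300]
o=np.zeros((600,800,3),np.uint8);o[:388,:500]=cv2.resize(s[225:380,245:445],(500,388),interpolation=2);o[390:600,:400]=B[:210]
o[:290,500:]=cv2.resize(t[240:300,165:227],(300,290),interpolation=2);o[300:600,420:]=cv2.resize(s[160:260,240:367],(380,300),interpolation=2) if 0 else cv2.resize(t[225:295,285:375],(380,300),interpolation=2)
cv2.imwrite('pics/w8.png',o[:,:,::-1])"
```

```text
t 36.2 tcp [0.5373 0.275  0.1898] yang 0.059 d_cm [-27.23  -5.33  -1.29] yaw None open 0.081 F [-0.2  1.5  0.2] j7 -0.41
```

View pics/w8.png

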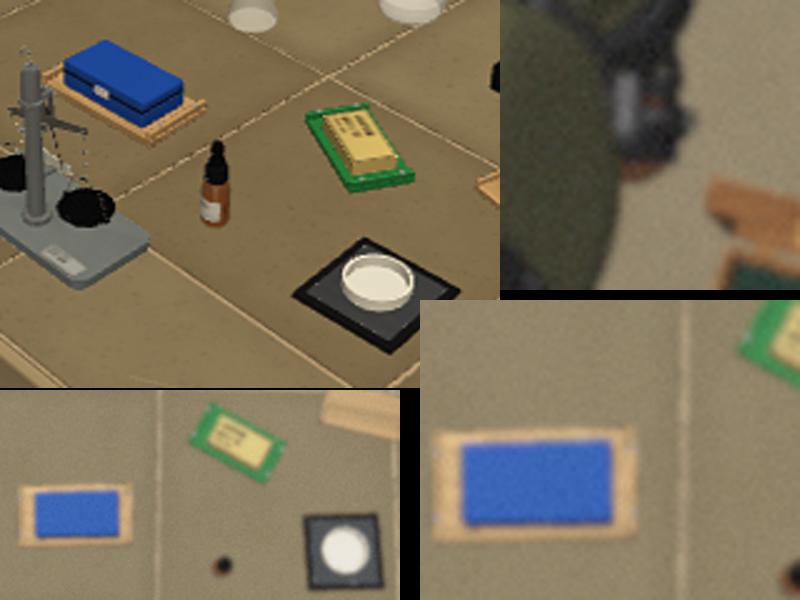

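The blue box lies inside its cradle (462–612 within 432–637), the yellow box is centred on the green stand, and the dish is centred on the mat. The weight was seen upright in its cup earlier. The flask and dropper are where they were, so I'm handing in.

```bash
python3 -c "
from h import *
print(robot.finish_job())"
```

```text
the job is handed in; nothing more can be done
None
```

The job is handed in at about 36 s: the weight is in the cup, the dish on the mat, the yellow box on the green stand and the blue box in the cradle. All were upright and near the middle when last seen. In the final picture the arm hid the cup, so the weight was last checked right after it was placed.

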